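# True up a hinged fixture upright with an engineer's square and hold it

### The job

The clamp screw of the small fixture's hinged upright is loose and a spring makes the upright lean over its base plate. Pick up the engineer's square and press it firmly, but without ramming it, into the corner between plate and upright, blade edge towards the upright, until its stock sits flat on the plate and the upright is pushed vertical, flush against the square's end and blade. Finish while still gripping the square and pressing it there, down on the plate and against the middle of the upright, so that a colleague can tighten the screw; leave everything else on the bench alone.

Things in the scene. Friction and masses are not known exactly. Their poses are not given: they have to be found in the camera images.
- square: Engineer's square (L-shaped), loose, 0.2 to 0.33 kg, standing on its stock with the blade upright. Stock: dark steel bar 100 mm long (x), 16 mm wide (y), 24 mm high (z). Blade: bright steel strip 20 mm broad (x), 5 mm thick (y), rising from the +x end of the stock to 70 mm above the underside; its outer edge is flush with the stock's +x end face. Origin: centre of the stock's underside; x along the stock towards the blade end, z up along the blade
- square_grip (a point): place to grip the square from above, across its 16 mm width: 10 mm from the stock's middle towards the end without blade, half-way up the stock (12 mm above its underside); axes as the square's; the blade begins 40 mm from here in +x. Friction on the faces is ordinary metal
- square_corner (a point): the square's outer corner: lower edge of its blade-end face, at the middle of its width, 60 mm in +x and 12 mm below square_grip; axes as the square's. Goes to 'corner'
- plate: base plate of the fixture, aluminium, 150 mm (x) by 76 mm (y), 12 mm thick, screwed to the bench. Origin: centre of its underside; x points along it towards the upright's end, z up. A fixed lug behind the upright stops it when it is vertical. A square pressed down here drags: sliding it home takes 8 to 15 N in all
- corner (a point): the inside corner: on the plate's top (12 mm above the bench) at the foot of the upright's face, middle of its width, 45 mm in +x from the plate's centre; axes as the plate's, so the square comes in along +x and ends with its x along this x
- upright: hinged upright of the fixture, aluminium block 50 mm wide (y), 14 mm thick (x), 75 mm high; hinged along the lower edge of its face, where the plate's top is. Origin: on the hinge at 'corner'. Its face is its own x = 0 plane and looks to -x, z runs up the face. Starts leaning 0.15 to 0.25 rad over the plate (its top towards -x); a light spring with friction brings it back when let go; about 2 to 3 N at the blade's top pushes it vertical, where it stops
- spatula: bystander, loose: small lab spatula, dark handle, 180x13x8 mm, lying flat between the two work places; to be left alone. Origin at the centre of its underside
- tin: bystander, loose: round grey lidded tin, 61 mm across, 32 mm high; to be left alone. Origin at the centre of its underside
- tape: bystander, loose: roll of tape lying flat, 70 mm across, 20 mm high; to be left alone. Origin at the centre of its underside
- timer: bystander, loose: white bench timer, 66x62x18 mm; to be left alone. Origin at the centre of its underside
- forceps: bystander, loose: steel forceps, 125x13x10 mm, lying flat; to be left alone. Origin at the centre of its underside

How it is judged:
On the way:
1. the square is picked up, its underside clear of the bench and above the plate's top (height (world z) of square_corner above 0.016 m and contact force between the fingers and square above 1 N), for 0.2 s.
At the end, for the whole second after the job is handed in: Fingers still hold the square: flat on the plate (2 mm, tilt 0.035 rad), end at the upright's foot (2.5 mm), in line with the plate (0.06 rad), within 18 mm of the upright's middle, pressing over 1 N on plate and on upright; upright vertical within 0.035 rad; nothing else moved 30 mm (angle between each of upright, square's own z axis and vertical below 0.035 rad and x of square_corner in the frame of corner above -0.0025 m and z of square_corner in the frame of corner below 0.002 m and y of square_corner in the frame of corner between -0.018 and 0.018 m and x of square_grip in the frame of corner below -0.045 m and angle between the x axis of square and the x axis of plate, either way round below 0.06 rad and contact force between square and upright above 1 N and contact force between square and plate above 1 N and contact force between the fingers and square above 1 N); the arm keeps its last pose, push and grip.
It fails at once if the square is rammed against the upright or plate with more than 120 N (contact force between square and upright above 120 N or contact force between square and plate above 120 N).
It fails at once if another thing on the bench is shifted by more than 30 mm (distance of any of spatula, tin, tape, timer, forceps from where it was at the start of the episode above 0.03 m).
It also fails if it takes over 40 s, if anything falls off the work surface, if the arm or the gripper's body presses on something with over 40 N, if the wrist force passes 120 N, or if a joint passes its speed limit or range.

### The arm

A 7-joint arm with a two-finger parallel gripper is mounted at the origin on a cart in front of the work surface, level with it; the furniture and walls round the work are solid. World frame = base frame: x ahead of the robot, y to its left, z up, the work surface at z = 0. Lengths are in m, angles in rad, forces in N, time in s.
With the tool pointing down it reaches from about 0.4 to 0.875 m from the base axis. Payload 19.3 kg.
Tool frame: the origin (TCP) lies between the finger pads; the fingertips stand 19 mm ahead of it and the grasp point (between the pads) is the TCP; z points along the fingers, x is the direction in which the jaws open and shut, and the axes are right-handed (so a half turn about z gives the same grasp; the last joint's range is limited). The gripper opens to 85 mm and grips with 20 to 120 N. Pads are 22 mm wide; open, the fingers measure 114 mm over their backs; the gripper's body (76 mm by 85 mm) begins 54 mm behind the grasp point. The pads swing forward as they close: fully open they stand 13 mm farther back than shut.
Start: joints at [-1.245, 0.521, -0.036, 1.599, 0.021, 1.021, -0.113], TCP at [0.241, 0.577, 0.25] pointing down, gripper open.
Joint ranges: [-2.91, 2.91], [-0.3, 2.13], [-1.5, 1.42], [0.17, 2.43], [-1.26, 4.41], [0.16, 1.93], [-2.52, 2.52]. Speed limits (rad/s): [1.89, 1.89, 2.39, 2.39, 3.01, 3.01, 3.01].

### API

Orientations are given as a 3x3 rotation matrix whose columns are the frame's x, y, z axes.
In Python, from workcell import * gives the robot as it stands. The module is installed in compiled form; this text tells all that it offers.
- The arm moves only by the tool carry_out, never from a script. Its argument "increments" is a list of rows, each a list of 7 numbers: the shift along the tool's x, y, z in mm, then the turn, a rotation vector about the tool's x, y, z in degrees, then the opening, from 0 (shut) to 1 (fully open). A call has 1 to 20 rows; each row shifts and turns the commanded pose from where the row before left it, along the tool's axes as they then stand; what a row does not reach is not made up. A row lasts 1/12 s, in which the tool goes at most 41.7 mm and 7.16 degrees, less where a joint would pass 70% of its speed; a pose out of reach is approached as far as the arm can. A call with a gripper value outside its range is refused whole. The fingers move at their own pace and stop on an object; the grip force is fixed at half the most. Time passes only in rows, so rows that do not move let the fingers close. It gives the time, the measured TCP pose, the force and the opening at its end, in the units of the state.
- observe(): the state, without advancing time (a new reading comes with each control period).
- read_camera(name): name is "side" or "top"; returns (picture, depth): 384x512x3 uint8, red, green, blue; 384x512 float32, m along the optical axis (not along the pixel's ray), 0 where there is no reading.
- calibration(name): a dict with "vfov" (degrees; the focal length in pixels is half the picture's height over the tangent of half this angle, whatever the lens; pixels are square), "cx", "cy" (the principal point, pixels), "xyz" and "rotation" of the camera in the world. Camera axes: x right, y up, looking along -z (the intrinsics and any distortion apply to the point x, -y, -z); pixel columns grow to the right and rows downward; lengths in m; the calibration is good to about 2 mm. A picture is of the moment at which its call begins. calibration takes no time and is no camera call.
- hand_in(): hands the job in, once; it reports no verdict.
The state is a dict: "t": time; "qpos": joint angles; "joint_velocities": joint speeds; "effort": joint torques, N m; "tcp_pos": TCP position; "tool_rot": TCP orientation; "force": force on the tool from outside, world axes, zero at the start; "ft_torque": the same for the moment, N m; "finger_gap": finger opening in m.
Only numpy, scipy, OpenCV 4.12 (cv2) and the standard library are available. Lean on these libraries where they do the work, as an engineer would, in place of code of your own. Each camera call takes 0.05 s, during which the arm holds its last target. There are 200 camera calls.

## Working session

There is one attempt and no reset: what is moved stays moved. The work goes in short steps, Python scripts to look and compute and a tool call to move; the robot and the scene stay as the last step left them, time stands still between calls to the robot, and variables do not carry over. Pictures are saved under pics/ and viewed, about 8 in all and at most 12, crops included, and the job is handed in when it is done.

Besides the shell and the picture viewer there is one more tool, called after "Emit:" as name(argument=value, ...), one argument or row to a line, values as JSON. carry_out: Moves the arm, as the interface text tells. Its arguments: {"type":"object","properties":{"increments":{"type":"array"}},"required":["increments"]}

```bash
mkdir -p pics; cat > h.py <<'E'
from workcell import *
import numpy as np, cv2
def grab(n):
    im,d=read_camera(n); np.savez(f'{n}.npz',im=im,d=d); return im,d
def load(n):
    z=np.load(f'{n}.npz'); return z['im'],z['d']
def K(n):
    c=calibration(n); f=192/np.tan(np.radians(c['vfov'])/2); return c,f
def ray(n,u,v):
    c,f=K(n); d=np.array([(u-c['cx'])/f,-(v-c['cy'])/f,-1.0]); return np.array(c['xyz']),np.array(c['rotation'])@d
def onz(n,u,v,z):
    o,d=ray(n,u,v); return o+d*(z-o[2])/d[2]
def atd(n,u,v,dep):
    o,d=ray(n,u,v); return o+d*dep
def cloud(n,d):
    c,f=K(n); v,u=np.mgrid[0:384,0:512]
    p=np.stack([(u-c['cx'])/f,-(v-c['cy'])/f,-np.ones_like(u,float)],-1)*d[...,None]
    return p@np.array(c['rotation']).T+np.array(c['xyz'])
E
python3 - <<'E'
from h import *
for n in('top','side'):
    im,d=grab(n); print(n,calibration(n)); cv2.imwrite(f'pics/{n}0.png',cv2.resize(im[...,::-1],(768,576)))
s=observe(); print({k:np.round(s[k],3) for k in s})
E
```

```text
top {'vfov': 55.682531197246774, 'cx': 260.17001269430784, 'cy': 197.0648529126334, 'xyz': array([0.43524443, 0.19351199, 0.90642314]), 'rotation': array([[ 0.06156423,  0.97171766, -0.22797945],
       [-0.99808378,  0.0585137 , -0.02012228],
       [-0.00621325,  0.2287814 ,  0.97345799]])}
side {'vfov': 45.58069293962744, 'cx': 256.30427414582755, 'cy': 189.5371208516285, 'xyz': array([0.22744938, 1.13677192, 0.61030865]), 'rotation': array([[-0.92236556,  0.18895942, -0.33695121],
       [-0.38625852, -0.43575143,  0.81297297],
       [ 0.00679193,  0.88000854,  0.4749093 ]])}
{'t': np.float64(0.1), 'qpos': array([-1.245,  0.522, -0.036,  1.6  ,  0.021,  1.021, -0.113]), 'joint_velocities': array([-0.001, -0.001,  0.001, -0.002, -0.002,  0.001, -0.001]), 'effort': array([ 4.0000e-03, -9.2848e+01,  1.9840e+00, -3.7053e+01,  1.8000e-02,
        5.0000e-03,  0.0000e+00]), 'tcp_pos': array([0.241, 0.576, 0.25 ]), 'tool_rot': array([[ 0.386,  0.923, -0.   ],
       [ 0.923, -0.386, -0.001],
       [-0.001,  0.   , -1.   ]]), 'force': array([-0.004, -0.355,  0.133]), 'ft_torque': array([-0.034,  0.006, -0.016]), 'finger_gap': np.float64(0.086)}
```

View pics/top0.png

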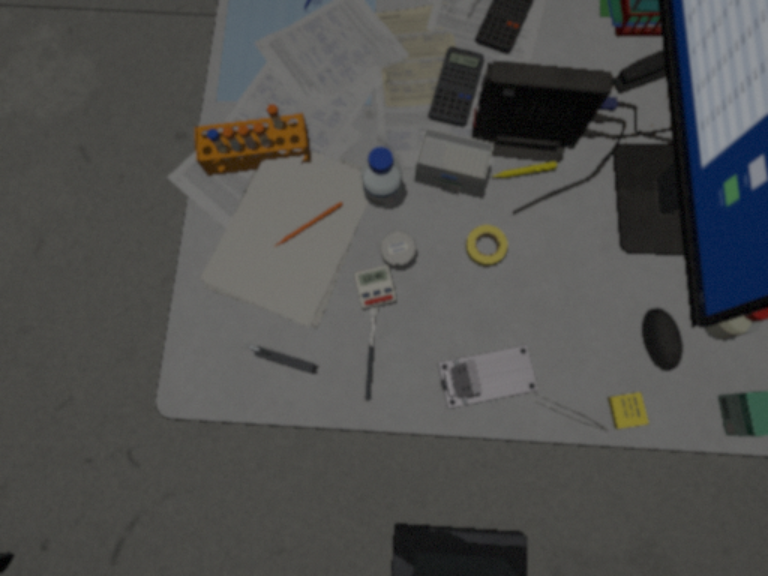

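View pics/side0.png

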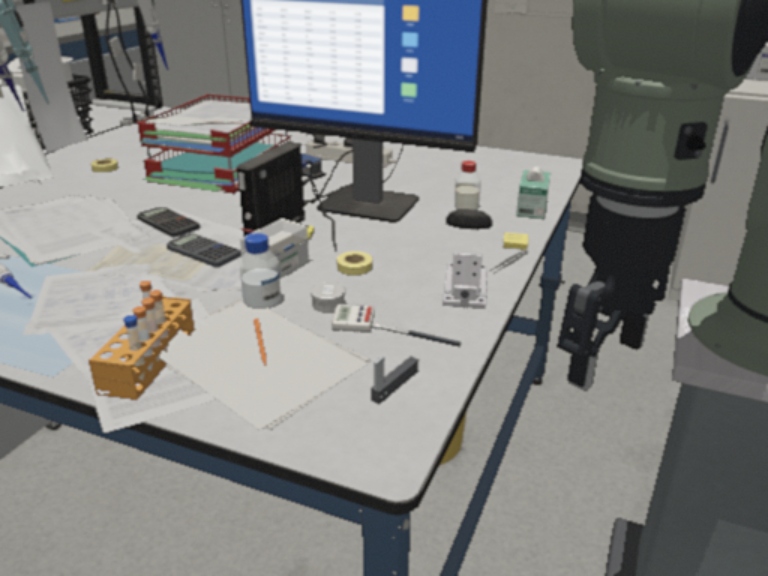

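The top view (768-wide image) shows the square at (250–318, 345–373) with its blade at the left end. The plate is at (440–536, 348–405) with the upright at its left end, and the spatula lies between them at (372, 355). Left in the picture is +y, so both x axes point roughly along +y. Next I'll measure them.

```bash
python3 - <<'E'
from h import *
def sect(n,box,zr,lab,cond=None):
    im,d=load(n); P=cloud(n,d); x0,x1,y0,y1=[int(b/1.5) for b in box]
    m=np.zeros(d.shape,bool); m[y0:y1,x0:x1]=1
    m&=(d>0)&(P[...,2]>zr[0])&(P[...,2]<zr[1])
    q=P[m]; 
    if len(q)<5: print(lab,n,len(q)); return
    r=cv2.minAreaRect((q[:,:2]*1000).astype(np.float32))
    print(lab,n,len(q),'ctr',np.round(r[0],1),'size',np.round(r[1],1),'ang',round(r[2],1),'z med',np.round(np.percentile(q[:,2],[5,50,95])*1000,1))
    print(np.round(cv2.boxPoints(r)).tolist())
sq=(235,330,330,385); pl=(430,545,340,412)
sect('top',(150+30,240,300,400),(-.02,.02),'bench')
sect('top',sq,(.014,.034),'stock'); sect('top',sq,(.04,.08),'blade')
sect('top',pl,(.007,.018),'plate'); sect('top',pl,(.06,.1),'upr')
ss=(360,430,345,410); sp=(435,495,240,312)
sect('side',ss,(.01,.03),'stock'); sect('side',ss,(.04,.08),'blade')
sect('side',sp,(.007,.018),'plate'); sect('side',sp,(.06,.1),'upr');sect('side',sp,(.03,.06),'upr')
for n,b in(('top',(240,330,335,385)),('top',(430,545,340,412)),('side',(355,430,340,410)),('side',(430,500,240,315))):
    pass
t,_=load('top'); s,_=load('side')
A=[cv2.resize(i[r[2]:r[3],r[0]:r[1],::-1],(390,280),interpolation=cv2.INTER_CUBIC) for i,r in((t,(155,225,222,262)),(t,(285,365,225,277)),(s,(238,288,225,271)),(s,(286,336,160,210)))]
cv2.imwrite('pics/crop1.png',np.vstack([np.hstack(A[:2]),np.hstack(A[2:])]))
E
```

```text
bench top 2628 ctr [540.  510.5] size [170.7 101.4] ang 7.1 z med [-4.  -1.4  1.3]
[[449.0, 550.0], [462.0, 450.0], [631.0, 471.0], [618.0, 571.0]]
stock top 259 ctr [526.1 377.4] size [99.9 16.1] ang 76.6 z med [20.6 23.3 26. ]
[[507.0, 331.0], [522.0, 327.0], [546.0, 424.0], [530.0, 428.0]]
blade top 31 ctr [535.3 416.2] size [20.1  4.8] ang 75.4 z med [42.6 67.9 70.7]
[[530.0, 407.0], [535.0, 406.0], [540.0, 425.0], [536.0, 426.0]]
plate top 1451 ctr [519.9  45.3] size [ 76.1 150.2] ang 14.7 z med [ 8.9 11.4 14.1]
[[464.0, 108.0], [502.0, -37.0], [576.0, -18.0], [538.0, 128.0]]
upr top 230 ctr [510.2  82.2] size [49.9 20.2] ang 14.5 z med [63.4 84.3 87.8]
[[484.0, 86.0], [489.0, 66.0], [537.0, 79.0], [532.0, 98.0]]
stock side 350 ctr [524.1 377.8] size [102.1  17.9] ang 76.4 z med [11.4 24.  27.3]
[[503.0, 330.0], [521.0, 326.0], [545.0, 425.0], [527.0, 430.0]]
blade side 108 ctr [534.1 416.7] size [23.9  7.6] ang 76.6 z med [42.4 57.9 71.3]
[[528.0, 406.0], [535.0, 404.0], [541.0, 427.0], [533.0, 429.0]]
plate side 324 ctr [517.2  47. ] size [ 76.  154.1] ang 14.8 z med [ 8.9 13.5 16.4]
[[461.0, 112.0], [500.0, -37.0], [574.0, -18.0], [534.0, 131.0]]
upr side 238 ctr [507.3  84.7] size [49.8 24.1] ang 15.8 z med [61.5 76.4 88.9]
[[480.0, 90.0], [487.0, 66.0], [535.0, 80.0], [528.0, 103.0]]
upr side 258 ctr [500.3 104.8] size [49.6 39.4] ang 22.1 z med [31.9 41.6 58. ]
[[470.0, 114.0], [485.0, 77.0], [531.0, 96.0], [516.0, 132.0]]
```

View pics/crop1.png

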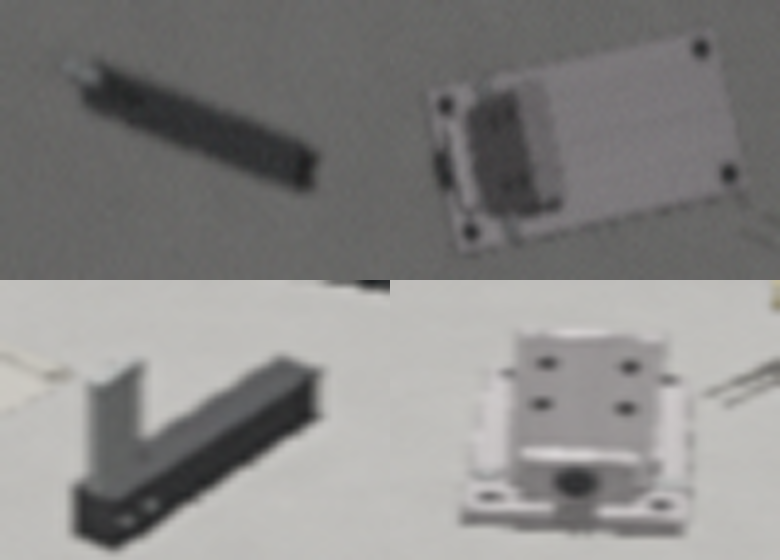

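The top and side measurements agree to about 2 mm, and the sizes match the given dimensions:
- **Square:** centre (525.5, 377.5), heading 76.5°, so the grip point is (523, 368).
- **Plate:** centre (519, 46), heading 104.7°, so the corner is about (507.5, 89.5).
- **Upright:** leaning about 0.24 rad.

The jaws must lie at −13.5°, which is +80.8° about tool z. I'm going above the grip point first.

Emit:
carry_out(
  increments=[
    [-5.25,21.3,0,0,0,0,0.6],
    [-5.25,21.3,0,0,0,0,0.6],
    [-5.25,21.3,0,0,0,0,0.6],
    [-5.25,21.3,0,0,0,0,0.6],
    [-5.25,21.3,0,0,0,0,0.6],
    [-5.25,21.3,0,0,0,0,0.6],
    [-5.25,21.3,0,0,0,0,0.6],
    [-5.25,21.3,0,0,0,0,0.6],
    [-5.25,21.3,0,0,0,0,0.6],
    [-5.25,21.3,0,0,0,0,0.6],
    [-5.25,21.3,0,0,0,0,0.6],
    [-5.25,21.3,0,0,0,0,0.6],
    [-5.25,21.3,0,0,0,0,0.6],
    [-5.25,21.3,0,0,0,0,0.6],
    [-5.25,21.3,0,0,0,0,0.6],
    [-5.25,21.3,0,0,0,0,0.6],
  ],
)

```text
t: 1.43
tcp_pos: [0.5237, 0.3669, 0.25]
tool_rot: [[0.386, 0.923, -0.0], [0.923, -0.386, -0.0], [-0.001, -0.0, -1.0]]
force: [-0.0, -0.1, 0.5]
finger_gap: 0.0514
```

Emit:
carry_out(
  increments=[
    [0,0,5,0,0,5.77,0.5],
    [0,0,5,0,0,5.77,0.5],
    [0,0,5,0,0,5.77,0.5],
    [0,0,5,0,0,5.77,0.5],
    [0,0,5,0,0,5.77,0.5],
    [0,0,5,0,0,5.77,0.5],
    [0,0,5,0,0,5.77,0.5],
    [0,0,5,0,0,5.77,0.5],
    [0,0,5,0,0,5.77,0.5],
    [0,0,5,0,0,5.77,0.5],
    [0,0,5,0,0,5.77,0.5],
    [0,0,5,0,0,5.77,0.5],
    [0,0,5,0,0,5.77,0.5],
    [0,0,5,0,0,5.77,0.5],
    [0,0,0,0,0,0,0.5],
    [0,0,0,0,0,0,0.5],
  ],
)

```text
t: 2.77
tcp_pos: [0.5228, 0.3678, 0.18]
tool_rot: [[0.973, -0.229, -0.001], [-0.229, -0.973, -0.001], [-0.0, 0.001, -1.0]]
force: [-0.4, 1.0, -0.1]
finger_gap: 0.0425
```

```bash
python3 - <<'E'
from h import *
s=observe(); R=s['tool_rot']; print(s['t'],s['tcp_pos'],np.round(R,4).tolist(),np.degrees(np.arctan2(R[1,0],R[0,0])),s['qpos'].round(2),s['finger_gap'],s['force'])
print('tool-frame delta to grip mm',(R.T@(np.array([.5232,.3678,.023])-s['tcp_pos'])*1000).round(1))
E
```

```text
2.7667 [0.52275252 0.36779052 0.17995163] [[0.9733, -0.2294, -0.0005], [-0.2294, -0.9733, -0.0008], [-0.0003, 0.0009, -1.0]] -13.26080900344896 [-0.94  0.65  0.36  1.64 -0.27  0.9  -0.71] 0.04248444734709712 [-0.37730362  0.97132717 -0.14999487]
tool-frame delta to grip mm [  0.5  -0.3 157. ]
```

Emit:
carry_out(
  increments=[
    [0,0,16,0,0,0,0.5],
    [0,0,16,0,0,0,0.5],
    [0,0,16,0,0,0,0.5],
    [0,0,16,0,0,0,0.5],
    [0,0,16,0,0,0,0.5],
    [0,0,16,0,0,0,0.5],
    [0,0,16,0,0,0,0.5],
    [0,0,16,0,0,0,0.5],
    [0,0,10,0,0,0,0.5],
    [0,0,8,0,0,0,0.5],
    [0,0,6,0,0,0,0.5],
    [0,0,4,0,0,0,0.5],
    [0,0,0,0,0,0,0.5],
    [0,0,0,0,0,0,0.5],
  ],
)

```text
t: 3.93
tcp_pos: [0.5233, 0.3678, 0.0247]
tool_rot: [[0.973, -0.232, 0.0], [-0.232, -0.973, 0.0], [0.0, -0.0, -1.0]]
force: [-0.1, 0.2, 0.7]
finger_gap: 0.0429
```

Emit:
carry_out(
  increments=[
    [0,0,0,0,0,0,0.3],
    [0,0,0,0,0,0,0.2],
    [0,0,0,0,0,0,0.1],
    [0,0,0,0,0,0,0],
    [0,0,0,0,0,0,0],
    [0,0,0,0,0,0,0],
    [0,0,0,0,0,0,0],
    [0,0,0,0,0,0,0],
    [0,0,0,0,0,0,0],
  ],
)

```text
t: 4.68
tcp_pos: [0.5234, 0.368, 0.0251]
tool_rot: [[0.973, -0.233, 0.001], [-0.233, -0.973, 0.001], [0.001, -0.001, -1.0]]
force: [-1.4, -0.4, 5.8]
finger_gap: 0.0147
```

The gap is 14.7 mm with the TCP at z = 25 mm, so the hold is shallow. I'll regrip a little lower.

Emit:
carry_out(
  increments=[
    [0,0,0,0,0,0,0.4],
    [0,0,0,0,0,0,0.4],
    [0,0,0,0,0,0,0.4],
    [0,0,0,0,0,0,0.4],
    [0,0,-0.5,0,0,0,0.4],
    [0,0,2.5,0,0,0,0.4],
    [0,0,1.5,0,0,0,0.4],
    [0,0,0,0,0,0,0.4],
    [0,0,0,0,0,0,0.2],
    [0,0,0,0,0,0,0.1],
    [0,0,0,0,0,0,0],
    [0,0,0,0,0,0,0],
    [0,0,0,0,0,0,0],
    [0,0,0,0,0,0,0],
    [0,0,0,0,0,0,0],
    [0,0,0,0,0,0,0],
  ],
)

```text
t: 6.02
tcp_pos: [0.5231, 0.3677, 0.0209]
tool_rot: [[0.973, -0.233, 0.0], [-0.233, -0.973, 0.0], [0.0, -0.0, -1.0]]
force: [-0.2, -1.3, 2.8]
finger_gap: 0.0149
```

Emit:
carry_out(
  increments=[
    [0,0,-4,0,0,0,0],
    [0,0,-8,0,0,0,0],
    [0,0,-12,0,0,0,0],
    [0,0,-14,0,0,0,0],
    [0,0,-16,0,0,0,0],
    [0,0,-16,0,0,0,0],
    [0,0,-16,0,0,0,0],
    [0,0,-16,0,0,0,0],
    [0,0,-12,0,0,0,0],
    [0,0,-8,0,0,0,0],
    [0,0,0,0,0,0,0],
    [0,0,0,0,0,0,0],
  ],
)

```text
t: 7.02
tcp_pos: [0.5229, 0.3679, 0.143]
tool_rot: [[0.973, -0.233, 0.0], [-0.233, -0.973, 0.0], [0.0, -0.0, -1.0]]
force: [-0.2, -0.2, -2.4]
finger_gap: 0.0146
```

```bash
python3 - <<'E'
from h import *
im,d=grab('side'); cv2.imwrite('pics/lift.png',cv2.resize(im[130:330,180:460,::-1],(784,560)))
s=observe(); print(s['t'],s['tcp_pos'],s['finger_gap'],s['force'],s['ft_torque'])
E
```

```text
7.0667 [0.52272406 0.36769238 0.14234516] 0.01446191775522227 [-0.45200311 -0.69544342 -3.48708619] [-0.07660708  0.0204939  -0.04475072]
```

View pics/lift.png

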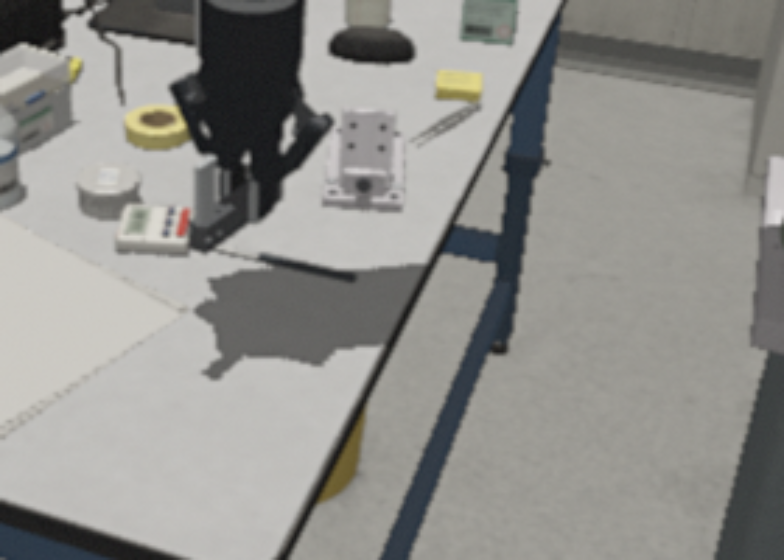

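The square is held, with its blade to the left at (205, 190) and the stock at (215, 230). The force of about −3 N matches its weight. Next I turn it into line with the plate and carry it over.

Emit:
carry_out(
  increments=[
    [0,0,0,0,0,-4.7,0],
    [0,0,0,0,0,-4.7,0],
    [0,0,0,0,0,-4.7,0],
    [0,0,0,0,0,-4.7,0],
    [0,0,0,0,0,-4.7,0],
    [0,0,0,0,0,-4.7,0],
    [0,0,0,0,0,0,0],
  ],
)

```text
t: 7.65
tcp_pos: [0.5228, 0.3673, 0.1418]
tool_rot: [[0.966, 0.258, -0.001], [0.258, -0.966, -0.001], [-0.001, 0.0, -1.0]]
force: [-0.9, 1.1, -2.1]
finger_gap: 0.0149
```

Emit:
carry_out(
  increments=[
    [-2,8.5,0,0,0,0,0],
    [-3,12,0,0,0,0,0],
    [-4.6,19.4,0,0,0,0,0],
    [-4.6,19.4,0,0,0,0,0],
    [-4.6,19.4,0,0,0,0,0],
    [-4.6,19.4,0,0,0,0,0],
    [-4.6,19.4,0,0,0,0,0],
    [-4.6,19.4,0,0,0,0,0],
    [-4.6,19.4,0,0,0,0,0],
    [-4.6,19.4,0,0,0,0,0],
    [-4.6,19.4,0,0,0,0,0],
    [-4.6,19.4,0,0,0,0,0],
    [-4.6,19.4,0,0,0,0,0],
    [-4.6,19.4,0,0,0,0,0],
    [-4.6,19.4,0,0,0,0,0],
    [-4.6,19.4,0,0,0,0,0],
    [-4.6,19.4,0,0,0,0,0],
    [-4.6,19.4,0,0,0,0,0],
    [-4,16,0,0,0,0,0],
    [-2.5,9,0,0,0,0,0],
  ],
)

```text
t: 9.32
tcp_pos: [0.5305, -0.0013, 0.1428]
tool_rot: [[0.968, 0.25, -0.0], [0.25, -0.968, -0.001], [-0.001, 0.001, -1.0]]
force: [0.0, -0.9, -3.1]
finger_gap: 0.0149
```

```bash
cat > st.py <<'E'
from h import *
def st():
    s=observe(); R=s['tool_rot']; a=np.radians(104.7); xp=np.array([np.cos(a),np.sin(a)]); yp=np.array([-xp[1],xp[0]])
    e=s['tcp_pos'][:2]-np.array([.5076,.0895])
    print('t',round(s['t'],2),'jaw ang',np.degrees(np.arctan2(R[1,0],R[0,0])).round(2),'grip in corner frame',(e@xp*1000).round(1),(e@yp*1000).round(1),'z',(s['tcp_pos'][2]*1000).round(1),'F(xp,yp,z)',(s['force'][:2]@xp).round(1),(s['force'][:2]@yp).round(1),s['force'][2].round(1),'tq',s['ft_torque'].round(2),'gap',s['finger_gap'].round(4),'tilt',R[:,2].round(4))
E
python3 - <<'E'
from st import *
im,d=grab('side'); st(); cv2.imwrite('pics/over.png',cv2.resize(im[100:260,230:430,::-1],(700,560),interpolation=cv2.INTER_CUBIC))
E
```

```text
Traceback (most recent call last):
  File "st.py", line 5, in st
    print('t',round(s['t'],2),'jaw ang',np.degrees(np.arctan2(R[1,0],R[0,0])).round(2),'grip in corner frame',(e@xp*1000).round(1),(e@yp*1000).round(1),'z',(s['tcp_pos'][2]*1000).round(1),'F(xp,yp,z)',(s['force'][:2]@xp).round(1),(s['force'][:2]@yp).round(1),s['force'][2].round(1),'tq',s['ft_torque'].round(2),'gap',s['finger_gap'].round(4),'tilt',R[:,2].round(4))
                                                                                                                                                                                                                                                                                                                             ^^^^^^^^^^^^^^^^^^^^^
AttributeError: 'float' object has no attribute 'round'
```

```bash
sed -i "s/s\['finger_gap'\].round(4)/round(float(s['finger_gap']),4)/" st.py
python3 - <<'E'
from st import *
st(); im,d=load('side'); P=cloud('side',d); a=np.radians(104.7); xp=np.array([np.cos(a),np.sin(a)]); yp=np.array([-xp[1],xp[0]])
e=P[...,:2]-np.array([.5076,.0895]); X=e@xp*1000; Y=e@yp*1000; Z=P[...,2]*1000
m=(d>0)&(X>-60)&(X<-10)&(abs(Y)<30)&(Z>112)&(Z<210)
for lo in range(-60,-10,5):
    k=m&(X>=lo)&(X<lo+5)
    if k.sum()>2: print(lo,k.sum(),'Y',np.percentile(Y[k],[5,50,95]).round(1),'Z',np.percentile(Z[k],[3,50,97]).round(1))
cv2.imwrite('pics/over.png',cv2.resize(im[100:260,230:430,::-1],(700,560),interpolation=cv2.INTER_CUBIC))
E
```

```text
t 9.37 jaw ang 14.43 grip in corner frame -94.5 1.0 z 142.9 F(xp,yp,z) -2.6 1.2 -2.3 tq [-0.23  0.05  0.03] gap 0.0148 tilt [-2.0e-04 -1.4e-03 -1.0e+00]
-55 3 Y [-1.5  7.9 10.3] Z [147.2 147.6 148.1]
-50 7 Y [0.1 2.5 9.4] Z [146.3 171.5 194.1]
-45 4 Y [-4.1  1.4  7.6] Z [139.  147.8 189.2]
-40 17 Y [-3.5  5.9 11.4] Z [123.7 142.6 173.8]
-35 65 Y [-3.   3.6  9.8] Z [126.7 144.3 190.6]
-30 8 Y [1.1 3.9 6.4] Z [133.4 155.3 189.6]
```

View pics/over.png

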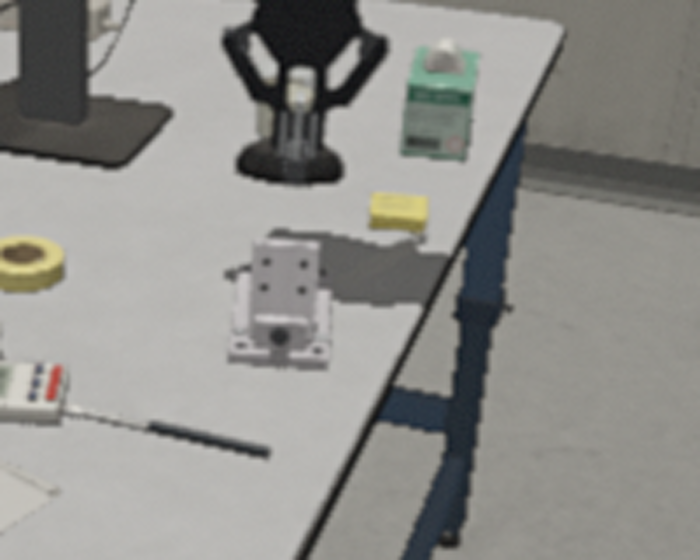

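The square hangs over the plate in line with the upright, which is at (285, 290) in the crop. The blade end is about 34 mm short of the corner, at y ≈ +1 mm. I'm lowering it now.

Emit:
carry_out(
  increments=[
    [0,0,6,0,0,0,0],
    [0,0,12,0,0,0,0],
    [0,0,14,0,0,0,0],
    [0,0,14,0,0,0,0],
    [0,0,14,0,0,0,0],
    [0,0,14,0,0,0,0],
    [0,0,12,0,0,0,0],
    [0,0,9,0,0,0,0],
    [0,0,6,0,0,0,0],
    [0,0,3,0,0,0,0],
    [0,0,1,0,0,0,0],
    [0,0,0,0,0,0,0],
    [0,0,0,0,0,0,0],
  ],
)

```text
t: 10.45
tcp_pos: [0.5316, 0.0019, 0.0382]
tool_rot: [[0.967, 0.254, 0.001], [0.254, -0.967, 0.0], [0.001, 0.0, -1.0]]
force: [-0.2, 0.7, -2.3]
finger_gap: 0.0147
```

Emit:
carry_out(
  increments=[
    [0,0,1,0,0,0,0],
    [0,0,1,0,0,0,0],
    [0,0,0,0,0,0,0],
  ],
)

```text
t: 10.7
tcp_pos: [0.5314, 0.0019, 0.0359]
tool_rot: [[0.967, 0.254, 0.0], [0.254, -0.967, 0.0], [0.0, 0.0, -1.0]]
force: [-0.3, -0.0, -2.7]
finger_gap: 0.0145
```

Emit:
carry_out(
  increments=[
    [0,0,0.5,0,0,0,0],
    [0,0,0.5,0,0,0,0],
    [0,0,0,0,0,0,0],
  ],
)

```text
t: 10.95
tcp_pos: [0.5313, 0.0019, 0.0348]
tool_rot: [[0.967, 0.254, -0.0], [0.254, -0.967, 0.0], [-0.0, -0.0, -1.0]]
force: [-0.5, -0.2, -2.6]
finger_gap: 0.0149
```

```bash
python3 -c "from st import *; st()"
```

```text
t 10.95 jaw ang 14.74 grip in corner frame -90.7 -0.7 z 34.8 F(xp,yp,z) -0.1 0.5 -2.6 tq [-0.04 -0.01  0.05] gap 0.0149 tilt [-0.  0. -1.]
```

Emit:
carry_out(
  increments=[
    [0,-3,0,0,0,0,0],
    [0,-3,0,0,0,0,0],
    [0,-3,0,0,0,0,0],
    [0,-3,0,0,0,0,0],
    [0,-2,0,0,0,0,0],
    [0,-2,0,0,0,0,0],
    [0,-2,0,0,0,0,0],
    [0,-2,0,0,0,0,0],
    [0,0,0,0,0,0,0],
  ],
)

```text
t: 11.7
tcp_pos: [0.5261, 0.0217, 0.0348]
tool_rot: [[0.967, 0.255, 0.0], [0.255, -0.967, 0.0], [0.0, -0.0, -1.0]]
force: [-0.7, -0.6, -2.0]
finger_gap: 0.0145
```

Emit:
carry_out(
  increments=[
    [0,0,0.7,0,0,0,0],
    [0,0,0.7,0,0,0,0],
    [0,0,0.4,0,0,0,0],
    [0,0,0,0,0,0,0],
  ],
)

```text
t: 12.03
tcp_pos: [0.5262, 0.0212, 0.0329]
tool_rot: [[0.967, 0.254, -0.0], [0.254, -0.967, 0.0], [-0.0, -0.0, -1.0]]
force: [-0.4, 0.7, -2.6]
finger_gap: 0.015
```

```bash
python3 -c "from st import *; st()"
```

```text
t 12.03 jaw ang 14.73 grip in corner frame -70.8 -0.6 z 32.9 F(xp,yp,z) 0.8 0.2 -2.6 tq [-0.   -0.05  0.  ] gap 0.015 tilt [-2.e-04  0.e+00 -1.e+00]
```

Emit:
carry_out(
  increments=[
    [0,0,0.5,0,0,0,0],
    [0,0,0.5,0,0,0,0],
    [0,0,0,0,0,0,0],
  ],
)

```text
t: 12.28
tcp_pos: [0.5262, 0.0212, 0.0328]
tool_rot: [[0.967, 0.254, 0.0], [0.254, -0.967, 0.0], [0.0, -0.0, -1.0]]
force: [-6.4, -0.3, 20.3]
finger_gap: 0.0146
```

Emit:
carry_out(
  increments=[
    [0,0,0.5,0,0,0,0],
    [0,0,0.5,0,0,0,0],
    [0,0,0,0,0,0,0],
  ],
)

```text
t: 12.53
tcp_pos: [0.5262, 0.0212, 0.0327]
tool_rot: [[0.967, 0.254, 0.0], [0.254, -0.967, 0.001], [0.001, -0.0, -1.0]]
force: [-13.3, -0.2, 46.8]
finger_gap: 0.0145
```

Contact with the plate at z = 32.8 mm, as expected, and about 26 N per mm of command. I'll ease off to about 15 N and slide in.

Emit:
carry_out(
  increments=[
    [0,0,-0.6,0,0,0,0],
    [0,0,-0.5,0,0,0,0],
    [0,-1,0,0,0,0,0],
    [0,-1,0,0,0,0,0],
    [0,-1,0,0,0,0,0],
    [0,0,0,0,0,0,0],
  ],
)

```text
t: 13.03
tcp_pos: [0.5262, 0.023, 0.0328]
tool_rot: [[0.967, 0.253, 0.002], [0.253, -0.967, -0.001], [0.001, 0.001, -1.0]]
force: [-0.4, -7.1, 11.8]
finger_gap: 0.0148
```

Emit:
carry_out(
  increments=[
    [0,-1,0,0,0,0,0],
    [0,-1,0,0,0,0,0],
    [0,-1,0,0,0,0,0],
    [0,0,0,0,0,0,0],
  ],
)

```text
t: 13.37
tcp_pos: [0.5256, 0.0259, 0.0328]
tool_rot: [[0.967, 0.253, 0.002], [0.253, -0.967, -0.001], [0.002, 0.001, -1.0]]
force: [1.3, -6.8, 11.0]
finger_gap: 0.0148
```

```bash
python3 -c "from st import *; st()"
```

```text
t 13.37 jaw ang 14.67 grip in corner frame -66.1 -1.3 z 32.8 F(xp,yp,z) -6.9 0.5 11.0 tq [-1.27 -0.17  0.04] gap 0.0148 tilt [ 2.2e-03 -9.0e-04 -1.0e+00]
```

Emit:
carry_out(
  increments=[
    [0,-1,0,0,0,0,0],
    [0,-1,0,0,0,0,0],
    [0,-1,0,0,0,0,0],
    [0,0,0,0,0,0,0],
  ],
)

```text
t: 13.7
tcp_pos: [0.5249, 0.0289, 0.0328]
tool_rot: [[0.967, 0.253, 0.002], [0.253, -0.967, -0.001], [0.002, 0.001, -1.0]]
force: [2.1, -7.0, 9.9]
finger_gap: 0.0147
```

Emit:
carry_out(
  increments=[
    [0,-0.7,0,0,0,0,0],
    [0,-0.7,0,0,0,0,0],
    [0,0,0,0,0,0,0],
  ],
)

```text
t: 13.95
tcp_pos: [0.5246, 0.03, 0.0328]
tool_rot: [[0.967, 0.253, 0.002], [0.253, -0.967, -0.001], [0.002, 0.002, -1.0]]
force: [1.1, -7.3, 10.4]
finger_gap: 0.0145
```

Emit:
carry_out(
  increments=[
    [0,-0.7,0,0,0,0,0],
    [0,-0.7,0,0,0,0,0],
    [0,0,0,0,0,0,0],
  ],
)

```text
t: 14.2
tcp_pos: [0.5246, 0.0301, 0.0328]
tool_rot: [[0.968, 0.252, 0.003], [0.252, -0.968, -0.002], [0.002, 0.003, -1.0]]
force: [3.6, -15.1, 7.8]
finger_gap: 0.0144
```

```bash
python3 -c "from st import *; st()"
```

```text
t 14.2 jaw ang 14.6 grip in corner frame -61.7 -1.4 z 32.8 F(xp,yp,z) -15.5 0.4 7.8 tq [-3.11 -0.78  0.11] gap 0.0144 tilt [ 0.003  -0.0023 -1.    ]
```

The square has stopped at −61.7 mm and the force is rising, so it is seated against the upright. I'll add a bit more push and press, then check.

Emit:
carry_out(
  increments=[
    [0,-0.5,0.3,0,0,0,0],
    [0,-0.5,0.2,0,0,0,0],
    [0,0,0,0,0,0,0],
    [0,0,0,0,0,0,0],
  ],
)

```text
t: 14.53
tcp_pos: [0.5246, 0.0302, 0.0328]
tool_rot: [[0.968, 0.251, 0.004], [0.251, -0.968, -0.003], [0.003, 0.004, -1.0]]
force: [3.1, -21.0, 18.4]
finger_gap: 0.0148
```

```bash
python3 - <<'E'
from st import *
im,d=grab('side'); t,dt=grab('top'); st()
a=np.radians(104.7); xp=np.array([np.cos(a),np.sin(a)]); yp=np.array([-xp[1],xp[0]])
P=cloud('side',d); e=P[...,:2]-np.array([.5076,.0895]); X=e@xp*1000; Y=e@yp*1000; Z=P[...,2]*1000
m=(d>0)&(X>0)&(X<30)&(abs(Y)<27)
for lo in range(25,90,8):
    k=m&(Z>=lo)&(Z<lo+8)
    if k.sum(): print('upright back z',lo,k.sum(),'X',np.percentile(X[k],[10,50,90]).round(1),'Y',np.percentile(Y[k],[3,97]).round(1))
A=[cv2.resize(im[150:225,275:355,::-1],(400,375),interpolation=cv2.INTER_CUBIC),cv2.resize(t[215:290,280:360,::-1],(400,375),interpolation=cv2.INTER_CUBIC)]
cv2.imwrite('pics/home.png',np.hstack(A))
E
```

```text
t 14.63 jaw ang 14.55 grip in corner frame -61.7 -1.4 z 32.8 F(xp,yp,z) -21.1 2.4 18.5 tq [-4.28 -0.36  0.15] gap 0.0147 tilt [ 0.0036 -0.003  -1.    ]
upright back z 25 42 X [12.7 22.3 26.7] Y [-21.9  25.4]
upright back z 33 75 X [11.2 20.1 26.4] Y [-19.8  22.4]
upright back z 41 51 X [10.8 13.1 16.7] Y [-22.6  24.3]
upright back z 49 56 X [11.  12.9 15.4] Y [-23.1  24.8]
upright back z 57 52 X [10.6 13.1 15.2] Y [-21.   24.5]
upright back z 65 49 X [10.  12.5 15.8] Y [-20.4  25.2]
upright back z 73 54 X [ 9.6 12.4 15. ] Y [-21.8  24.6]
upright back z 81 76 X [ 3.1 11.7 14.8] Y [-22.3  24.2]
upright back z 89 11 X [ 2.9  9.8 13.2] Y [-18.8  21.1]
```

View pics/home.png

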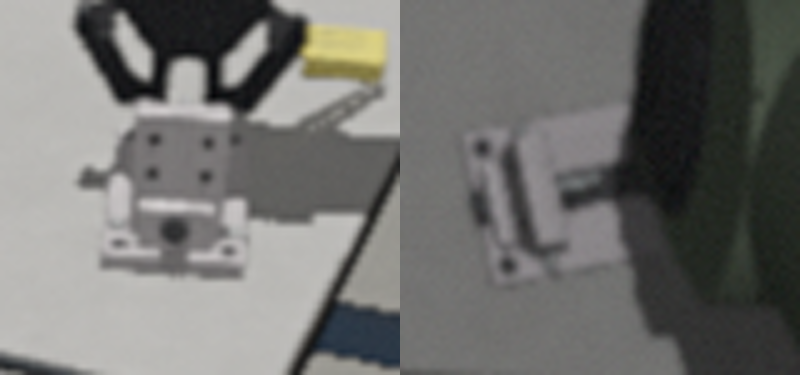

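The left half shows the upright standing straight with the blade centred behind it at (185, 80). The right half (top view) shows the stock meeting the middle of the upright at (560, 190). Now a numeric check of verticality.

```bash
python3 - <<'E'
from st import *
a=np.radians(104.7); xp=np.array([np.cos(a),np.sin(a)]); yp=np.array([-xp[1],xp[0]])
for n in('side',):
    D=[load(n)[1]]+[grab(n)[1] for _ in range(6)]
    for d in (D[0],np.median(D,0)):
        P=cloud(n,d); e=P[...,:2]-np.array([.5076,.0895]); X=e@xp*1000; Y=e@yp*1000; Z=P[...,2]*1000
        k=(d>0)&(X>5)&(X<20)&(abs(Y)<20)&(Z>42)&(Z<82)
        A=np.c_[np.ones(k.sum()),Y[k],Z[k]]; w=np.ones(k.sum(),bool)
        for _ in range(4):
            c=np.linalg.lstsq(A[w],X[k][w],rcond=None)[0]; r=X[k]-A@c; w=abs(r)<2.5*r[w].std()
        print('n',w.sum(),'X0,dX/dY,dX/dZ',c.round(3),'res',r[w].std().round(2))
st()
E
```

```text
n 199 X0,dX/dY,dX/dZ [ 1.446e+01 -1.300e-02 -2.500e-02] res 1.97
n 205 X0,dX/dY,dX/dZ [ 1.2899e+01 -1.4000e-02 -1.0000e-03] res 1.02
t 14.93 jaw ang 14.56 grip in corner frame -61.7 -1.4 z 32.8 F(xp,yp,z) -21.7 3.3 18.5 tq [-4.23 -0.46  0.19] gap 0.0147 tilt [ 0.0036 -0.003  -1.    ]
```

The upright is vertical within 0.001 rad on the averaged depth, and the forces are steady. I'm handing in.

```bash
python3 -c "
from st import *
print(hand_in()); st()"
```

```text
the job is handed in; nothing more can be done
None
the job is handed in; nothing more can be done
```

I pressed the square home in the corner and handed the job in with the gripper still holding it there, at about t = 15 s. The hand-in gave no verdict.

**What I did:** I gripped the square and regripped it once, about 4 mm lower, because the first hold was shallow. I then lifted it over the spatula, turned it 28° into line with the plate and lowered it. The last few millimetres I slid in under light pressure until it stopped.

**Last checks:**
- **Forces:** the wrist showed about 22 N along the plate and 18 N down, steady. The highest reading I saw was about 49 N, briefly, when it first touched the plate. The plate and upright contact forces could not be read separately.
- **Position:** the square sits on the plate, about 1.4 mm off the upright's middle and in line within 0.2°. The tool leans only about 0.005 rad.
- **Upright:** vertical within 0.001 rad on depth averaged over seven pictures. A single noisy picture had given 0.025 rad, so the two disagreed, but both are under the 0.035 limit.
- **Seating:** the stop came 1.7 mm before my measured corner. I put this down to the 2 mm calibration tolerance, because the upright's back also measured about 1 mm short.
- **Bystanders:** nothing came near them, but I did not measure them again at the end.

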